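Raise the telescoping ornament stand and hold it up

TASK

On the market stall, the telescoping ornament stand has its mast not fully plugged into the steel foot: push it down by its grip head until the mast's collar is fully home on the foot. Then squeeze the release button on the side of the grip head, pull the pole up past its first stop to the second stop (the end of its travel) without pulling the mast out of the foot again, and finish while holding it there, button still squeezed in, because nothing else keeps it up. Leave the figurine, jar and tray near it undisturbed.

Things in the scene. Friction and masses are not known exactly. Their poses are not given: they have to be found in the camera images.
- stand: Fixed dark steel foot: 130 x 130 x 22 mm plate with a 44 x 44 mm socket block up to 50 mm height. Origin: centre of its underside on the table; z up. Mast, pole and grip head stand on its z axis and turn with its yaw; the pole's crossbar runs along its x axis, the button is on its +y side.
- mast (a joint): How far the mast is plugged in, m: 0 = collar 14 mm above the foot's socket block, 0.014 = fully home, collar flat on the block (starts 0 to 0.005). A 26 mm square aluminium tube with a 44 x 44 x 8 mm collar, top 140 mm above the table when home. Stiff in the socket: about 8 to 13 N down on the grip head pushes it in, about 23 N up pulls it out again.
- pole (a joint): How far the pole is pulled up out of the mast, m: 0 = in (start), 0.045 = first stop, 0.090 = second stop, hard end of travel. Locked unless the button is in; with it in, the pole passes the first stop without a bump (there it locks only if the button comes out). Lifting takes 3 to 6 N. At the second stop nothing latches: let go and it drops about 30 mm.
- button (a joint): Release button travel, in m: 0 = out, 0.0045 = fully in; the pole is free from about 0.0033. Springs back, about 6 N when fully in.
- grip_head: Grey plastic grip block on top of the pole, 30 (x) x 26 (y) x 44 mm (z); origin at its centre, x along the crossbar, z up. Centre height above table = 0.212 - mast + pole values: 0.198 with mast home and pole in, 0.288 at the second stop. The button is on its +y face, so a grasp from above with fingers closing along y (across the crossbar) at its centre squeezes the button in.
- button_face (a point): Centre of the outer face of the release button: a black plate 18 mm wide, 26 mm tall at mid-height of the grip head, standing 6 mm out of its +y face (1.5 mm when in). Head and button together are 32 mm wide along y, 27.5 mm when squeezed.
- crossbar (a point): Centre of the pole's wooden crossbar, 170 mm long (along x), 12 mm square, 45 mm below the grip head's centre; it rises with the pole. Wooden stars and brass bells hang from it, down to 55 mm below. The pole is a 16 mm steel tube.
- figurine: Bystander: turned wooden figurine with hat, 42 mm diameter, 88 mm tall; origin under its centre.
- jar: Bystander: amber glass jar with metal lid, 52 mm diameter, 65 mm tall; origin under its centre.
- tray: Bystander: small open wooden tray, 90 x 70 x 28 mm; origin under its centre.

How it is judged:
By the outcome, as a careful person would: the job done as asked, in the order asked, and still so for the second after the job is handed in, while the arm keeps its last pose, push and grip.
It also fails if it takes over 38 s, if anything falls off the work surface, if the arm or the gripper's body presses on something with over 40 N, if the wrist force passes 120 N, or if a joint passes its speed limit or range.

ROBOT

A 6-joint arm with a two-finger parallel gripper is mounted at the origin on the work surface. World frame = base frame: x ahead of the robot, y to its left, z up, the work surface at z = 0. Lengths are in mm, angles in degrees, forces in N, time in s.
With the tool pointing down it reaches from about 350 to 850 mm from the base axis. Payload 8.1 kg.
Tool frame: the origin (TCP) lies at the very end of the fingers, on their centre line; the grasp point (between the pads) lies 19 mm behind it (r.grasp_offset is the distance from the TCP to the grasp point, in mm); z points along the fingers, y is the line along which they close (so a half turn about z gives the same grasp; the last joint's range is limited). The gripper opens to 85 mm and grips with 20 to 120 N. Pads are 22 mm wide; open, the fingers measure 114 mm over their backs; the gripper's body (76 mm by 85 mm) begins 54 mm behind the grasp point. The pads swing forward as they close: fully open they stand 13 mm farther back than shut.
Start: joints at [-73.419, 7.471, 85.268, -0, 87.261, -4.893], TCP at [219.672, -558.345, 231.292] pointing down, gripper open.
Joint ranges: [-169.43, 169.43], [-51.17, 129.36], [1.28, 143.12], [-76.62, 256.62], [0, 156.53], [-152.29, 152.29]. Speed limits (degrees/s): [136.94, 136.94, 159.86, 180, 180, 180].

INTERFACE

Orientations are given as [roll, pitch, yaw] about the fixed x, y, z axes, in that order (R = Rz(yaw) Ry(pitch) Rx(roll)).
In Python, from bench import r gives the robot as it stands.
- The arm moves only by the tool carry_out, never from a script. Its argument "commands" is a list of rows, each an object with "jaw": the finger opening in m, from 0 to 0.0854; "translation": the shift along the tool's x, y, z in m, a list of three; "spin": the turn about the tool's z in rad. A call has exactly 8 rows; each row shifts and turns the commanded pose from where the row before left it, along the tool's axes as they then stand; what a row does not reach is not made up. A row lasts 1/12 s, in which the tool goes at most 41.7 mm and 7.16 degrees, less where a joint would pass 70% of its speed; a pose out of reach is approached as far as the arm can. A call is refused whole if a number of a shift passes 0.0417 or a number of a turn 0.125, either way. A call with a gripper value outside its range is refused whole. The fingers move at their own pace and stop on an object; "squeeze" is the grip in N (left out, the last holds). Time passes only in rows, so rows that do not move let the fingers close, or fill a call up. It gives the time, the measured TCP pose, the force, the opening and the grip force at its end, in the units of the state.
- r.sense(): the state, without advancing time (a new reading comes with each control period).
- r.snapshot(name): name is "side" or "top" or "wrist"; returns a dict with "pixels" (480x640x3 uint8, blue, green, red), "K" (3x3 intrinsics, pixels), "extrinsics" (4x4, takes a point from camera to world coordinates). Camera axes: x right, y down, z forward; pixel columns grow to the right and rows downward; lengths in mm; the calibration is good to about 2 mm. A picture is of the moment at which its call begins. There is no depth.
- r.hand_in(): hands the job in; it is judged then, once.
Trained networks look in a picture, given as the dict that the camera call returned (one of the last four; its "shot" number tells which), for a name from the list of things; names that differ only in an ending like _2 or _b are one class to them, and where a whole thing is asked for, a point or a joint stands for the part that bears it (a point fixed in the world has none). Each returns a list of dicts, best first, with "score" (0 to 1); they miss things now and then, are a little off and sometimes report something else, mostly with a low value. They report only what shows in the picture. A call takes as long as a camera call.
- r.spot_in(picture, target): "xy" ([column, row] in pixels, amid what is visible of it).
- r.regions_of(picture, target): "pixels" (480x640 bool, what is visible of it) and "xy" ([column, row] in pixels, amid what is visible of it).
- r.landmark_of(picture, target): "xy" ([column, row] in pixels: a listed point, or the origin of a listed thing).
The state is a dict: "time": time; "joint_pos": joint angles; "qd": joint speeds; "joint_efforts": joint torques, N m; "tool_pos": TCP position; "tcp_rot": TCP orientation; "ft_force": force on the tool from outside, world axes, zero at the start; "wrist_torque": the same for the moment, N m; "finger_gap": finger opening in mm; "grip_force": force on a finger pad.
Only numpy, scipy, OpenCV 4.12 (cv2) and the standard library are available. Lean on these libraries where they do the work, as an engineer would, in place of code of your own. Each camera call takes 0.05 s, during which the arm holds its last target. There are 200 camera calls.

## Working session

There is one attempt and no reset: what is moved stays moved. The work goes in short steps, Python scripts to look and compute and a tool call to move; the robot and the scene stay as the last step left them, time stands still between calls to the robot, and variables do not carry over. Pictures are saved under pics/ and viewed, at most 10 in all, crops included, and the job is handed in when it is done.

Besides the shell and the picture viewer there is one more tool, called after "Call:" as name(argument=value, ...) on one line, values as JSON. carry_out: Moves the arm, as the interface text tells. Its arguments: {"type":"object","properties":{"commands":{"type":"array","items":{"type":"object","properties":{"jaw":{"type":"number"},"translation":{"type":"array","items":{"type":"number"}},"spin":{"type":"number"}}}},"squeeze":{"type":"number"}},"required":["commands"]}

```bash
mkdir -p pics; cat > h.py <<'E'
import numpy as np, cv2
from bench import r
def ray(p,xy):
    K=np.array(p["K"]);T=np.array(p["extrinsics"])
    d=T[:3,:3]@np.linalg.solve(K,[xy[0],xy[1],1.]);return T[:3,3],d/np.linalg.norm(d)
def tri(obs):
    A=0;b=0
    for c,d in obs:
        M=np.eye(3)-np.outer(d,d);A=A+M;b=b+M@c
    return np.linalg.solve(A,b)
def atz(o,z): c,d=o; return c+d*(z-c[2])/d[2]
E
python3 - <<'E'
from h import *
s=r.sense();print(s["tool_pos"],s["tcp_rot"],s["finger_gap"],s["time"])
P={n:r.snapshot(n) for n in("side","top")}
for n in P: cv2.imwrite(f"pics/{n}0.png",P[n]["pixels"]);print(n,np.round(P[n]["extrinsics"],2).tolist())
for t in("stand","grip_head","button_face","crossbar","figurine","jar","tray"):
    o=[]
    for n in P:
        l=r.landmark_of(P[n],t)[:2]
        print(t,n,[(np.round(q["xy"]).tolist(),round(q["score"],2)) for q in l])
        if l:o.append(ray(P[n],l[0]["xy"]))
    if len(o)==2:print("  ",tri(o).round(1))
    for q in o: print("   z0",atz(q,0).round(1))
E
```

```text
[ 219.51896889 -557.80356866  230.21421778] [-1.79893403e+02 -1.07073486e-02  2.14721102e+01] 85.38749645936376 0.0
side [[0.74, -0.5, 0.46, 247.47], [-0.68, -0.53, 0.51, -343.52], [-0.01, -0.68, -0.73, 732.71], [0.0, 0.0, 0.0, 1.0]]
top [[0.01, -0.99, 0.13, 499.14], [-1.0, -0.01, 0.01, 53.83], [-0.01, -0.13, -0.99, 1170.8], [0.0, 0.0, 0.0, 1.0]]
stand side []
stand top [([284.0, 295.0], 0.56)]
   z0 [542.8 133.7   0. ]
grip_head side [([260.0, 226.0], 0.95)]
grip_head top [([272.0, 286.0], 0.6)]
   [551.2 138.2 199.3]
   z0 [667.3 316.5   0. ]
   z0 [559.6 157.    0. ]
button_face side [([248.0, 224.0], 0.43), ([259.0, 242.0], 0.25)]
button_face top [([266.0, 293.0], 0.4)]
   [536.6 148.4 208.1]
   z0 [650.8 343.8   0. ]
   z0 [545.2 168.5   0. ]
crossbar side [([260.0, 241.0], 0.64)]
crossbar top [([279.0, 292.0], 0.74)]
   [541.5 129.3 176.4]
   z0 [636.1 278.4   0. ]
   z0 [547.9 143.4   0. ]
figurine side [([184.0, 288.0], 0.78)]
figurine top [([202.0, 353.0], 0.65)]
   [431.9 288.8 -12.5]
   z0 [429.2 278.    0. ]
   z0 [432.1 286.6   0. ]
jar side [([243.0, 250.0], 0.88)]
jar top [([204.0, 265.0], 0.6)]
   [597.7 291.4 -13.1]
   z0 [589.5 281.6  -0. ]
   z0 [598.7 287.6   0. ]
tray side [([343.0, 268.0], 0.62)]
tray top [([311.0, 207.0], 0.93)]
   [714.2  81.2   4. ]
   z0 [718.9  82.1   0. ]
   z0 [713.   82.9   0. ]
```

```bash
python3 - <<'E'
import cv2,numpy as np
a=cv2.imread("pics/side0.png")[150:350,140:400];b=cv2.imread("pics/top0.png")[190:390,170:430]
cv2.imwrite("pics/c0.png",np.vstack([cv2.resize(x[:,:],(780,600))[::2,::2] if 0 else cv2.resize(x,(390*1,300)) for x in(a,b)]))
cv2.imwrite("pics/c1.png",cv2.resize(a,(780,600),interpolation=2));cv2.imwrite("pics/c2.png",cv2.resize(b,(780,600),interpolation=2))
E
```

```text
(no output)
```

View pics/c1.png

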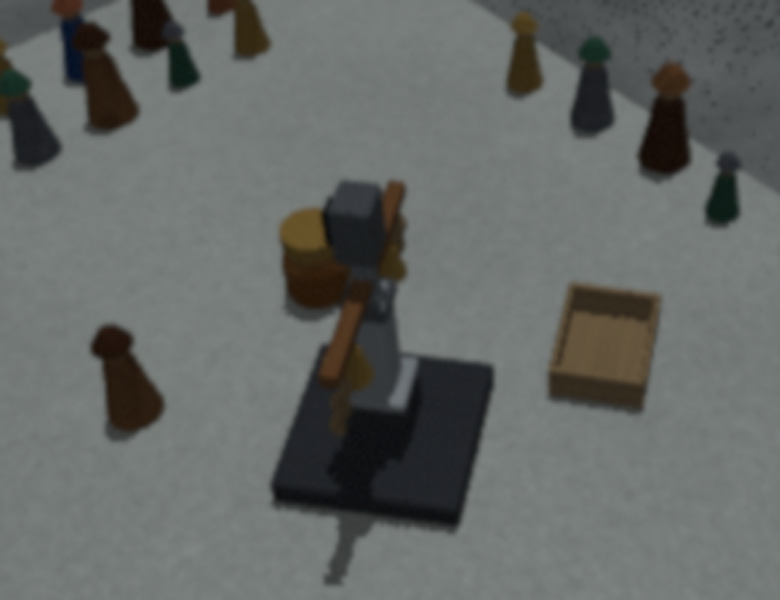

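View pics/c2.png

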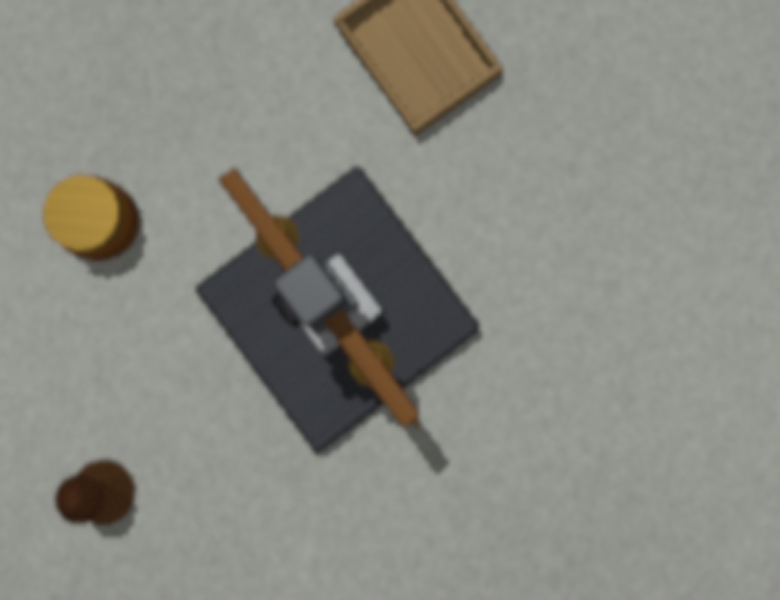

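The top crop shows the crossbar running from px (247,248) to (307,329), which puts the yaw at about 37°, with the black button on the lower-left side. I'll compute the head centre and the moves from this.

```bash
cat >> h.py <<'E'
def plan(goal,yaw):
    s=r.sense();R=cv2.Rodrigues(np.zeros(3))[0]
    from scipy.spatial.transform import Rotation as Q
    M=Q.from_euler("xyz",s["tcp_rot"],degrees=True).as_matrix()
    y=np.radians(s["tcp_rot"][2]);sp=-(np.radians(yaw)-y)
    T=lambda a:np.array([[np.cos(a),np.sin(a),0],[np.sin(a),-np.cos(a),0],[0,0,-1]])
    d=np.array(goal)-s["tool_pos"]
    print("now",np.round(s["tool_pos"],1),np.round(s["tcp_rot"],2),"shift cur frame",(T(y).T@d).round(1),"shift after spin",(T(np.radians(yaw)).T@d).round(1),"spin",round(sp,4),"F",np.round(s["ft_force"],1),"gap",round(s["finger_gap"],1),"grip",round(s["grip_force"],1),"t",s["time"])
E
python3 - <<'E'
from h import *
P={n:r.snapshot(n) for n in("side","top")}
p=P["top"];f=lambda x,y,z:atz(ray(p,(170+x/3,190+y/3)),z)[:2].round(1)
print("plate centre",f(338,310.,22),"head top",f(310,292,232))
a,b=f(230,175,163),f(410,417,163);print("bar",a,b,(a+b)/2,np.degrees(np.arctan2(*(a-b)[::-1])))
c=[f(*q,22) for q in((357,168),(197,290),(318,453),(480,328))]
print([np.degrees(np.arctan2(*(u-v)[::-1])).round(1) for u,v in((c[0],c[3]),(c[1],c[2]),(c[1],c[0]),(c[2],c[3]))])
for t in("crossbar","grip_head"):
    m=r.regions_of(p,t)[0]["pixels"].astype(np.uint8);print(t,m.sum(),cv2.minAreaRect(cv2.findNonZero(m)))
plan([540,130,300],37)
E
```

```text
plate centre [544.7 134.5] head top [545.4 134.1]
bar [612.9 185.3] [481.6  84.7] [547.25 135.  ] 37.458769444657776
[np.float64(38.0), np.float64(37.7), np.float64(128.0), np.float64(127.8)]
crossbar 1250 ((274.0400085449219, 290.7200012207031), (106.39998626708984, 22.799997329711914), 53.13010025024414)
grip_head 387 ((271.8648681640625, 287.310791015625), (20.57583236694336, 21.505813598632812), 54.46232223510742)
now [ 219.7 -558.4  231.3] [180.    -0.    21.47] shift cur frame [ 550.1 -523.3  -68.7] shift after spin [ 670.1 -357.   -68.7] spin -0.271 F [-0.   0.2 -0.5] gap 85.4 grip 0.0 t 1.0
```

Call:
carry_out(commands=[{"translation": [0, 0, -0.024], "spin": -0.1, "jaw": 0.0}, {"translation": [0, 0, -0.024], "spin": -0.1, "jaw": 0.0}, {"translation": [0, 0, -0.024], "spin": -0.0815, "jaw": 0.0}, {"translation": [0.017, -0.0087, 0], "spin": 0}, {"translation": [0.034, -0.0175, 0]}, {"translation": [0.034, -0.0175, 0]}, {"translation": [0.034, -0.0175, 0]}, {"translation": [0.034, -0.0175, 0]}])

```text
invalid input
```

Call:
carry_out(commands=[{"translation": [0.034, -0.0175, 0]}, {"translation": [0.034, -0.0175, 0]}, {"translation": [0.034, -0.0175, 0]}, {"translation": [0.034, -0.0175, 0]}, {"translation": [0.034, -0.0175, 0]}, {"translation": [0.034, -0.0175, 0]}, {"translation": [0.034, -0.0175, 0]}, {"translation": [0.034, -0.0175, 0]}])

```text
invalid input
```

Call:
carry_out(commands=[{"translation": [0.034, -0.0175, 0]}, {"translation": [0.034, -0.0175, 0]}, {"translation": [0.034, -0.0175, 0]}, {"translation": [0.034, -0.0175, 0]}, {"translation": [0.034, -0.0175, 0]}, {"translation": [0.017, -0.0087, 0]}, {"translation": [0, 0, 0]}, {"translation": [0, 0, 0]}])

```text
invalid input
```

```bash
python3 - <<'E'
from h import *
plan([545.4,134.3,240],37.6)
P={n:r.snapshot(n) for n in("wrist","side","top")}
for t in("grip_head","button_face","crossbar"):
    for n in P:
        l=r.landmark_of(P[n],t)
        if l:
            print(t,n,np.round(l[0]["xy"]),round(l[0]["score"],2),[atz(ray(P[n],l[0]["xy"]),z).round(1)[:2] for z in (210,165)])
cv2.imwrite("pics/w1.png",P["wrist"]["pixels"])
E
```

```text
now [ 219.7 -558.4  231.3] [180.    -0.    21.47] shift cur frame [ 556.7 -525.4   -8.7] shift after spin [ 680.7 -350.    -8.7] spin -0.2815 F [-0.   0.2 -0.5] gap 85.4 grip 0.0 t 1.0
grip_head side [260. 227.] 0.73 [array([545.2, 127.6]), array([570.8, 168.2])]
grip_head top [274. 289.] 0.83 [array([544.1, 135.4]), array([546.2, 139.2])]
button_face side [249. 222.] 0.57 [array([539.6, 151.5]), array([564.7, 194.2])]
button_face top [266. 293.] 0.53 [array([538.2, 147.8]), array([540.1, 152.2])]
crossbar side [263. 239.] 0.93 [array([531.8, 100.7]), array([556.3, 139. ])]
crossbar top [278. 290.] 0.77 [array([542.2, 129.3]), array([544.3, 132.8])]
```

View pics/w1.png

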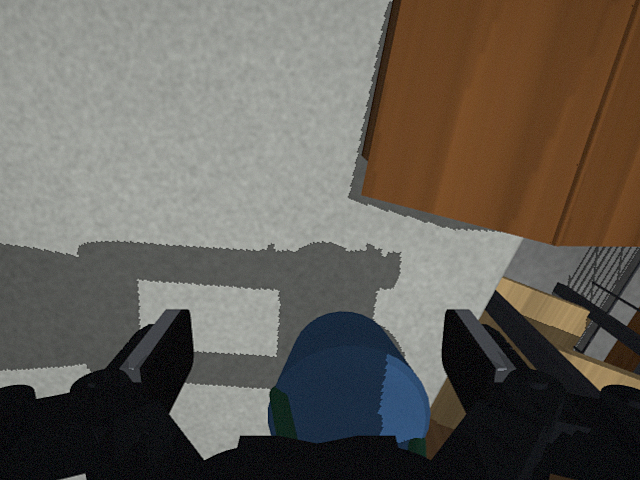

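The call was refused, probably because every row needs all the keys. The wrist view shows a blue object near the gripper and a large brown block, so I'll check the path in the full views.

```bash
python3 - <<'E'
import cv2,numpy as np
a=cv2.imread("pics/side0.png");b=cv2.imread("pics/top0.png")
cv2.imwrite("pics/f.png",np.hstack([cv2.resize(a,(400,300)),cv2.resize(b,(400,300))]))
E
```

```text
(no output)
```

View pics/f.png

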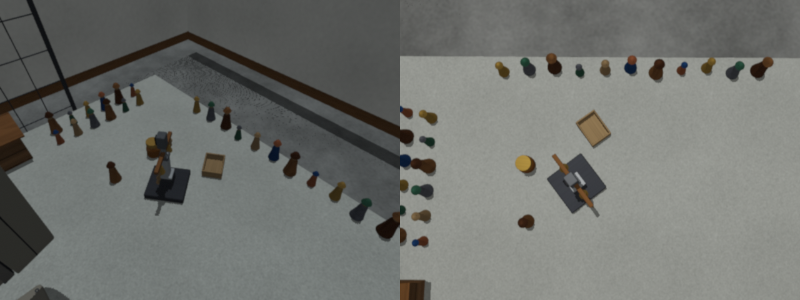

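The two views show nothing between the arm and the stand. I'll resend with every key present.

Call:
carry_out(commands=[{"translation": [0, 0, -0.024], "spin": -0.1, "jaw": 0.0}, {"translation": [0, 0, -0.024], "spin": -0.1, "jaw": 0.0}, {"translation": [0, 0, -0.024], "spin": -0.0815, "jaw": 0.0}, {"translation": [0.017, -0.0087, 0], "spin": 0, "jaw": 0.0}, {"translation": [0.034, -0.0175, 0], "spin": 0, "jaw": 0.0}, {"translation": [0.034, -0.0175, 0], "spin": 0, "jaw": 0.0}, {"translation": [0.034, -0.0175, 0], "spin": 0, "jaw": 0.0}, {"translation": [0.034, -0.0175, 0], "spin": 0, "jaw": 0.0}], squeeze=40)

```text
time: 2.27
tool_pos: [293.2, -401.2, 303.3]
tcp_rot: [180.0, -0.0, 37.6]
ft_force: [1.5, -0.0, -0.2]
finger_gap: -0.1
grip_force: 0.0
```

Call:
carry_out(commands=[{"translation": [0.034, -0.0175, 0], "spin": 0, "jaw": 0.0}, {"translation": [0.034, -0.0175, 0], "spin": 0, "jaw": 0.0}, {"translation": [0.034, -0.0175, 0], "spin": 0, "jaw": 0.0}, {"translation": [0.034, -0.0175, 0], "spin": 0, "jaw": 0.0}, {"translation": [0.034, -0.0175, 0], "spin": 0, "jaw": 0.0}, {"translation": [0.034, -0.0175, 0], "spin": 0, "jaw": 0.0}, {"translation": [0.034, -0.0175, 0], "spin": 0, "jaw": 0.0}, {"translation": [0.034, -0.0175, 0], "spin": 0, "jaw": 0.0}])

```text
time: 2.93
tool_pos: [423.3, -123.9, 303.7]
tcp_rot: [179.9, -0.0, 37.6]
ft_force: [-0.0, 0.2, 0.2]
finger_gap: 0.1
grip_force: 0.0
```

Call:
carry_out(commands=[{"translation": [0.034, -0.0175, 0], "spin": 0, "jaw": 0.0}, {"translation": [0.034, -0.0175, 0], "spin": 0, "jaw": 0.0}, {"translation": [0.034, -0.0175, 0], "spin": 0, "jaw": 0.0}, {"translation": [0.034, -0.0175, 0], "spin": 0, "jaw": 0.0}, {"translation": [0.034, -0.0175, 0], "spin": 0, "jaw": 0.0}, {"translation": [0.017, -0.0087, 0], "spin": 0, "jaw": 0.0}, {"translation": [0, 0, 0], "spin": 0, "jaw": 0.0}, {"translation": [0, 0, 0], "spin": 0, "jaw": 0.0}])

```text
time: 3.6
tool_pos: [512.4, 65.5, 303.0]
tcp_rot: [-180.0, 0.0, 37.7]
ft_force: [-0.1, -0.2, -0.6]
finger_gap: -0.2
grip_force: 0.0
```

```bash
python3 - <<'E'
from h import *
plan([545.4,134.3,240],37.6)
P={n:r.snapshot(n) for n in("wrist",)}
for t in("grip_head","button_face","crossbar"):
    for n in P:
        l=r.landmark_of(P[n],t)
        if l:
            print(t,n,np.round(l[0]["xy"]),round(l[0]["score"],2),[atz(ray(P[n],l[0]["xy"]),z).round(1)[:2] for z in (210,165)])
cv2.imwrite("pics/w2.png",P["wrist"]["pixels"])
E
```

```text
now [512.4  65.5 303. ] [-1.7999e+02  4.0000e-02  3.7750e+01] shift cur frame [ 68.2 -34.2  63. ] shift after spin [ 68.1 -34.3  63. ] spin 0.0025 F [-0.1 -0.2 -0.6] gap -0.2 grip 0.0 t 3.6
grip_head wrist [257. 115.] 0.68 [array([549.3, 135.2]), array([545.6, 140.1])]
button_face wrist [218. 114.] 0.73 [array([536.7, 151.6]), array([530.6, 159.7])]
```

View pics/w2.png

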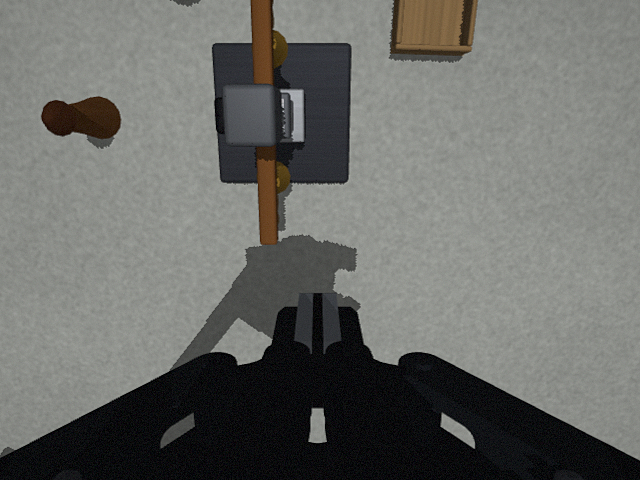

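The wrist picture shows the grip head top spanning about (222–280, 85–147), the button to its left, and the crossbar nearly vertical, so the yaw is aligned. Moving above the head.

Call:
carry_out(commands=[{"translation": [0.023, -0.0113, 0], "spin": 0, "jaw": 0.0}, {"translation": [0.023, -0.0113, 0], "spin": 0, "jaw": 0.0}, {"translation": [0.023, -0.0113, 0], "spin": 0, "jaw": 0.0}, {"translation": [0, 0, 0.02], "spin": 0, "jaw": 0.0}, {"translation": [0, 0, 0.02], "spin": 0, "jaw": 0.0}, {"translation": [0, 0, 0.02], "spin": 0, "jaw": 0.0}, {"translation": [0, 0, 0], "spin": 0, "jaw": 0.0}, {"translation": [0, 0, 0], "spin": 0, "jaw": 0.0}])

```text
time: 4.47
tool_pos: [545.5, 132.5, 242.5]
tcp_rot: [-179.9, 0.1, 37.5]
ft_force: [-0.5, 0.5, 0.4]
finger_gap: -0.0
grip_force: 0.0
```

```bash
python3 - <<'E'
from h import *
plan([546.5,134.7,240],37.6)
P={n:r.snapshot(n) for n in("wrist","side")}
a=P["wrist"]["pixels"];b=P["side"]["pixels"][150:300,180:340]
cv2.imwrite("pics/w3.png",np.hstack([cv2.resize(a,(400,300)),cv2.resize(b,(320,300))]))
E
```

```text
now [545.5 132.5 242.5] [-1.7993e+02  1.3000e-01  3.7520e+01] shift cur frame [ 2.1 -1.2  2.5] shift after spin [ 2.1 -1.2  2.5] spin -0.0014 F [-0.5  0.5  0.4] gap -0.0 grip 0.0 t 4.4667
```

View pics/w3.png

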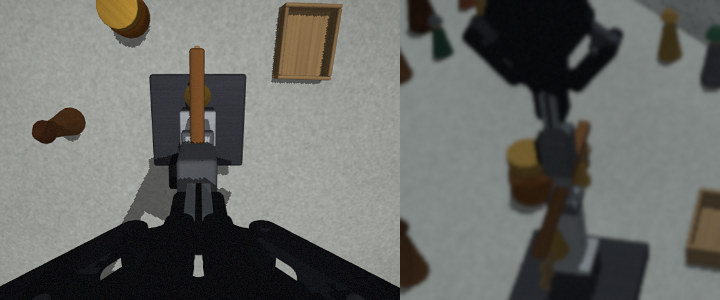

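The wrist view shows the closed fingers (col 198) centred over the head (177–217), and the side view agrees. Pushing down gently.

Call:
carry_out(commands=[{"translation": [0.001, -0.0005, 0.002], "spin": 0, "jaw": 0.0}, {"translation": [0.001, -0.0005, 0.002], "spin": 0, "jaw": 0.0}, {"translation": [0, 0, 0.002], "spin": 0, "jaw": 0.0}, {"translation": [0, 0, 0.002], "spin": 0, "jaw": 0.0}, {"translation": [0, 0, 0.002], "spin": 0, "jaw": 0.0}, {"translation": [0, 0, 0.002], "spin": 0, "jaw": 0.0}, {"translation": [0, 0, 0], "spin": 0, "jaw": 0.0}, {"translation": [0, 0, 0], "spin": 0, "jaw": 0.0}])

```text
time: 5.23
tool_pos: [547.2, 135.5, 231.1]
tcp_rot: [-180.0, 0.0, 37.6]
ft_force: [0.7, 0.5, 0.5]
finger_gap: 0.2
grip_force: 0.0
```

Call:
carry_out(commands=[{"translation": [0, 0, 0.001], "spin": 0, "jaw": 0.0}, {"translation": [0, 0, 0.001], "spin": 0, "jaw": 0.0}, {"translation": [0, 0, 0.001], "spin": 0, "jaw": 0.0}, {"translation": [0, 0, 0.001], "spin": 0, "jaw": 0.0}, {"translation": [0, 0, 0], "spin": 0, "jaw": 0.0}, {"translation": [0, 0, 0], "spin": 0, "jaw": 0.0}, {"translation": [0, 0, 0], "spin": 0, "jaw": 0.0}, {"translation": [0, 0, 0], "spin": 0, "jaw": 0.0}])

```text
time: 5.9
tool_pos: [547.6, 135.6, 228.6]
tcp_rot: [180.0, -0.1, 37.6]
ft_force: [-2.3, -1.2, 7.9]
finger_gap: 0.1
grip_force: 3.4
```

Call:
carry_out(commands=[{"translation": [0, 0, 0.001], "spin": 0, "jaw": 0.0}, {"translation": [0, 0, 0.001], "spin": 0, "jaw": 0.0}, {"translation": [0, 0, 0.001], "spin": 0, "jaw": 0.0}, {"translation": [0, 0, 0.001], "spin": 0, "jaw": 0.0}, {"translation": [0, 0, 0.001], "spin": 0, "jaw": 0.0}, {"translation": [0, 0, 0], "spin": 0, "jaw": 0.0}, {"translation": [0, 0, 0], "spin": 0, "jaw": 0.0}, {"translation": [0, 0, 0], "spin": 0, "jaw": 0.0}])

```text
time: 6.57
tool_pos: [547.6, 135.6, 223.6]
tcp_rot: [180.0, -0.1, 37.6]
ft_force: [-3.8, -0.9, 6.7]
finger_gap: 0.0
grip_force: 3.5
```

Call:
carry_out(commands=[{"translation": [0, 0, 0.001], "spin": 0, "jaw": 0.0}, {"translation": [0, 0, 0.001], "spin": 0, "jaw": 0.0}, {"translation": [0, 0, 0.001], "spin": 0, "jaw": 0.0}, {"translation": [0, 0, 0.001], "spin": 0, "jaw": 0.0}, {"translation": [0, 0, 0], "spin": 0, "jaw": 0.0}, {"translation": [0, 0, 0], "spin": 0, "jaw": 0.0}, {"translation": [0, 0, 0], "spin": 0, "jaw": 0.0}, {"translation": [0, 0, 0], "spin": 0, "jaw": 0.0}])

```text
time: 7.23
tool_pos: [547.7, 135.6, 220.0]
tcp_rot: [180.0, -0.1, 37.6]
ft_force: [-3.4, -1.5, 10.1]
finger_gap: 0.2
grip_force: 4.6
```

Call:
carry_out(commands=[{"translation": [0, 0, 0.001], "spin": 0, "jaw": 0.0}, {"translation": [0, 0, 0.001], "spin": 0, "jaw": 0.0}, {"translation": [0, 0, 0.001], "spin": 0, "jaw": 0.0}, {"translation": [0, 0, 0], "spin": 0, "jaw": 0.0}, {"translation": [0, 0, 0], "spin": 0, "jaw": 0.0}, {"translation": [0, 0, 0], "spin": 0, "jaw": 0.0}, {"translation": [0, 0, 0], "spin": 0, "jaw": 0.0}, {"translation": [0, 0, 0], "spin": 0, "jaw": 0.0}])

```text
time: 7.9
tool_pos: [548.2, 135.7, 219.9]
tcp_rot: [179.9, -0.2, 37.6]
ft_force: [-10.4, -1.6, 24.7]
finger_gap: -0.0
grip_force: 12.2
```

The mast is home: z held at 219.9 while the force rose to 25 N. Backing off and opening.

Call:
carry_out(commands=[{"translation": [0, 0, -0.005], "spin": 0, "jaw": 0.0}, {"translation": [0, 0, -0.015], "spin": 0, "jaw": 0.0}, {"translation": [0, 0, -0.015], "spin": 0, "jaw": 0.07}, {"translation": [0, 0, 0], "spin": 0, "jaw": 0.07}, {"translation": [0, 0, 0], "spin": 0, "jaw": 0.07}, {"translation": [0, 0, 0], "spin": 0, "jaw": 0.07}, {"translation": [0, 0, 0], "spin": 0, "jaw": 0.07}, {"translation": [0, 0, 0], "spin": 0, "jaw": 0.07}])

```text
time: 8.57
tool_pos: [546.8, 135.5, 248.9]
tcp_rot: [-179.9, 0.1, 37.6]
ft_force: [-0.7, -0.0, 0.4]
finger_gap: 69.8
grip_force: 0.0
```

```bash
python3 - <<'E'
from h import *
plan([546.5,134.7,180],37.6)
P={n:r.snapshot(n) for n in("wrist","side","top")}
o=[]
for n in P:
  for t in ("grip_head","button_face"):
    l=r.landmark_of(P[n],t)
    if l: print(t,n,np.round(l[0]["xy"]),round(l[0]["score"],2),atz(ray(P[n],l[0]["xy"]),198).round(1))
a=P["wrist"]["pixels"];cv2.imwrite("pics/w4.png",a)
E
```

```text
now [546.8 135.5 248.9] [-1.7994e+02  1.0000e-01  3.7610e+01] shift cur frame [-0.7  0.4 68.9] shift after spin [-0.7  0.4 68.9] spin 0.0001 F [-0.7 -0.   0.4] gap 69.8 grip 0.0 t 8.5667
grip_head wrist [324. 266.] 0.73 [549.7 133.9 198. ]
button_face wrist [279. 264.] 0.61 [537.1 151.6 198. ]
grip_head side [258. 231.] 0.59 [543.1 131.8 198. ]
button_face side [248. 225.] 0.37 [539.9 155.9 198. ]
```

View pics/w4.png

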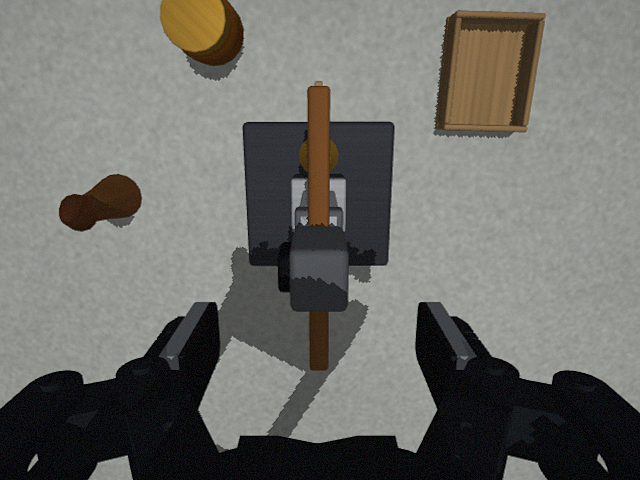

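The wrist view shows the head (290–348) centred between the open fingers (218–418). Descending around it.

Call:
carry_out(commands=[{"translation": [0, -0.0003, 0.012], "spin": 0, "jaw": 0.07}, {"translation": [0, 0, 0.012], "spin": 0, "jaw": 0.07}, {"translation": [0, 0, 0.012], "spin": 0, "jaw": 0.07}, {"translation": [0, 0, 0.012], "spin": 0, "jaw": 0.07}, {"translation": [0, 0, 0.012], "spin": 0, "jaw": 0.07}, {"translation": [0, 0, 0.009], "spin": 0, "jaw": 0.07}, {"translation": [0, 0, 0], "spin": 0, "jaw": 0.07}, {"translation": [0, 0, 0], "spin": 0, "jaw": 0.07}])

```text
time: 9.68
tool_pos: [546.6, 135.7, 180.4]
tcp_rot: [-180.0, 0.1, 37.6]
ft_force: [-0.5, -0.0, 0.3]
finger_gap: 70.0
grip_force: 0.0
```

Call:
carry_out(commands=[{"translation": [0, 0, 0], "spin": 0, "jaw": 0.05}, {"translation": [0, 0, 0], "spin": 0, "jaw": 0.04}, {"translation": [0, 0, 0], "spin": 0, "jaw": 0.035}, {"translation": [0, 0, 0], "spin": 0, "jaw": 0.03}, {"translation": [0, 0, 0], "spin": 0, "jaw": 0.025}, {"translation": [0, 0, 0], "spin": 0, "jaw": 0.02}, {"translation": [0, 0, 0], "spin": 0, "jaw": 0.015}, {"translation": [0, 0, 0], "spin": 0, "jaw": 0.015}], squeeze=40)

```text
time: 10.35
tool_pos: [547.6, 136.1, 182.4]
tcp_rot: [180.0, -0.1, 37.6]
ft_force: [-1.2, 1.3, 5.0]
finger_gap: 27.0
grip_force: 40.2
```

The gap is 27 mm, so the button is in. Lifting most of the way first.

Call:
carry_out(commands=[{"translation": [0, 0, -0.004], "spin": 0, "jaw": 0.015}, {"translation": [0, 0, -0.006], "spin": 0, "jaw": 0.015}, {"translation": [0, 0, -0.006], "spin": 0, "jaw": 0.015}, {"translation": [0, 0, -0.006], "spin": 0, "jaw": 0.015}, {"translation": [0, 0, -0.006], "spin": 0, "jaw": 0.015}, {"translation": [0, 0, -0.006], "spin": 0, "jaw": 0.015}, {"translation": [0, 0, 0], "spin": 0, "jaw": 0.015}, {"translation": [0, 0, 0], "spin": 0, "jaw": 0.015}])

```text
time: 11.02
tool_pos: [547.3, 136.0, 215.5]
tcp_rot: [-180.0, -0.0, 37.6]
ft_force: [3.1, 3.0, -2.7]
finger_gap: 26.8
grip_force: 40.0
```

Call:
carry_out(commands=[{"translation": [0, 0, -0.006], "spin": 0, "jaw": 0.015}, {"translation": [0, 0, -0.006], "spin": 0, "jaw": 0.015}, {"translation": [0, 0, -0.006], "spin": 0, "jaw": 0.015}, {"translation": [0, 0, -0.006], "spin": 0, "jaw": 0.015}, {"translation": [0, 0, -0.006], "spin": 0, "jaw": 0.015}, {"translation": [0, 0, -0.006], "spin": 0, "jaw": 0.015}, {"translation": [0, 0, -0.006], "spin": 0, "jaw": 0.015}, {"translation": [0, 0, 0], "spin": 0, "jaw": 0.015}])

```text
time: 11.68
tool_pos: [547.3, 135.9, 258.0]
tcp_rot: [180.0, -0.0, 37.6]
ft_force: [2.0, 3.5, -2.6]
finger_gap: 26.9
grip_force: 40.1
```

Call:
carry_out(commands=[{"translation": [0, 0, -0.002], "spin": 0, "jaw": 0.015}, {"translation": [0, 0, -0.002], "spin": 0, "jaw": 0.015}, {"translation": [0, 0, -0.002], "spin": 0, "jaw": 0.015}, {"translation": [0, 0, -0.002], "spin": 0, "jaw": 0.015}, {"translation": [0, 0, -0.001], "spin": 0, "jaw": 0.015}, {"translation": [0, 0, 0], "spin": 0, "jaw": 0.015}, {"translation": [0, 0, 0], "spin": 0, "jaw": 0.015}, {"translation": [0, 0, 0], "spin": 0, "jaw": 0.015}])

```text
time: 12.35
tool_pos: [547.1, 135.9, 265.9]
tcp_rot: [-180.0, 0.0, 37.6]
ft_force: [4.7, 3.2, -4.2]
finger_gap: 26.5
grip_force: 40.0
```

Call:
carry_out(commands=[{"translation": [0, 0, -0.001], "spin": 0, "jaw": 0.015}, {"translation": [0, 0, -0.001], "spin": 0, "jaw": 0.015}, {"translation": [0, 0, -0.001], "spin": 0, "jaw": 0.015}, {"translation": [0, 0, -0.001], "spin": 0, "jaw": 0.015}, {"translation": [0, 0, 0], "spin": 0, "jaw": 0.015}, {"translation": [0, 0, 0], "spin": 0, "jaw": 0.015}, {"translation": [0, 0, 0], "spin": 0, "jaw": 0.015}, {"translation": [0, 0, 0], "spin": 0, "jaw": 0.015}])

```text
time: 13.02
tool_pos: [547.1, 135.8, 269.9]
tcp_rot: [-180.0, 0.0, 37.6]
ft_force: [3.8, 3.6, -2.6]
finger_gap: 26.7
grip_force: 40.0
```

Call:
carry_out(commands=[{"translation": [0, 0, -0.001], "spin": 0, "jaw": 0.015}, {"translation": [0, 0, 0], "spin": 0, "jaw": 0.015}, {"translation": [0, 0, -0.001], "spin": 0, "jaw": 0.015}, {"translation": [0, 0, 0], "spin": 0, "jaw": 0.015}, {"translation": [0, 0, 0], "spin": 0, "jaw": 0.015}, {"translation": [0, 0, 0], "spin": 0, "jaw": 0.015}, {"translation": [0, 0, 0], "spin": 0, "jaw": 0.015}, {"translation": [0, 0, 0], "spin": 0, "jaw": 0.015}])

```text
time: 13.68
tool_pos: [547.1, 135.9, 271.9]
tcp_rot: [-180.0, 0.0, 37.6]
ft_force: [3.6, 3.4, -3.1]
finger_gap: 26.9
grip_force: 40.0
```

Call:
carry_out(commands=[{"translation": [0, 0, -0.001], "spin": 0, "jaw": 0.015}, {"translation": [0, 0, 0], "spin": 0, "jaw": 0.015}, {"translation": [0, 0, 0], "spin": 0, "jaw": 0.015}, {"translation": [0, 0, 0], "spin": 0, "jaw": 0.015}, {"translation": [0, 0, 0], "spin": 0, "jaw": 0.015}, {"translation": [0, 0, 0], "spin": 0, "jaw": 0.015}, {"translation": [0, 0, 0], "spin": 0, "jaw": 0.015}, {"translation": [0, 0, 0], "spin": 0, "jaw": 0.015}])

```text
time: 14.35
tool_pos: [547.0, 135.9, 272.5]
tcp_rot: [-180.0, 0.0, 37.6]
ft_force: [3.9, 4.2, -4.4]
finger_gap: 26.4
grip_force: 41.7
```

Call:
carry_out(commands=[{"translation": [0, 0, -0.001], "spin": 0, "jaw": 0.015}, {"translation": [0, 0, 0], "spin": 0, "jaw": 0.015}, {"translation": [0, 0, 0], "spin": 0, "jaw": 0.015}, {"translation": [0, 0, 0], "spin": 0, "jaw": 0.015}, {"translation": [0, 0, 0], "spin": 0, "jaw": 0.015}, {"translation": [0, 0, 0], "spin": 0, "jaw": 0.015}, {"translation": [0, 0, 0], "spin": 0, "jaw": 0.015}, {"translation": [0, 0, 0], "spin": 0, "jaw": 0.015}])

```text
time: 15.02
tool_pos: [546.9, 135.8, 272.5]
tcp_rot: [-179.9, 0.1, 37.6]
ft_force: [5.3, 4.1, -9.6]
finger_gap: 26.7
grip_force: 41.1
```

The pole is against the stop: z held at 272.5 (90 mm of rise) with 9.6 N, well under the 23 N that would pull the mast out. One check picture.

```bash
python3 - <<'E'
from h import *
s=r.sense();p=r.snapshot("side");print(s["ft_force"],s["finger_gap"],s["grip_force"],s["tool_pos"])
cv2.imwrite("pics/s5.png",cv2.resize(p["pixels"][140:340,140:400],(780,600),interpolation=2))
E
```

```text
[ 5.26925237  4.09045616 -9.59026594] 26.714809613979572 41.10977232456207 [546.89189947 135.83005247 272.51565979]
```

View pics/s5.png

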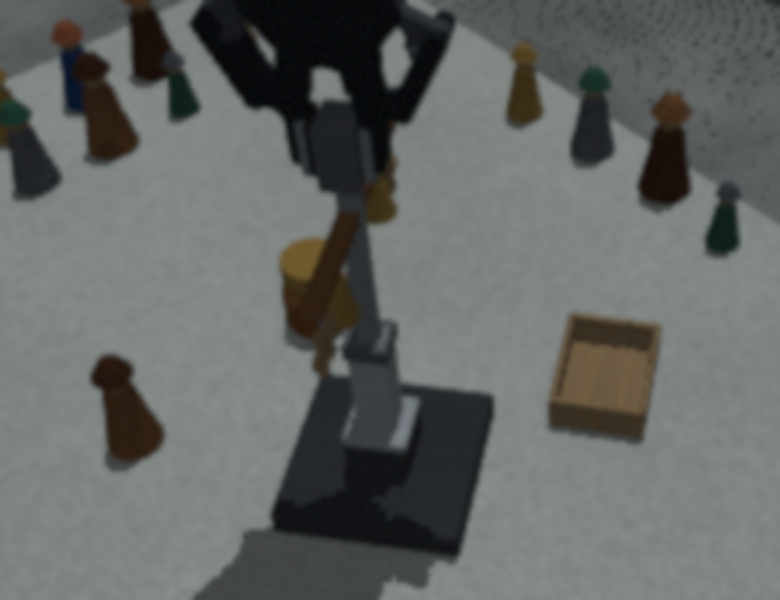

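The side view shows the pole fully up, held at the head near (335,145), with the collar on the block near (380,430). The figurine, jar and tray are where they were.

```bash
python3 -c "
from bench import r
print(r.hand_in())"
```

```text
the job is handed in; nothing more can be done
None
```

The job is handed in: the mast is fully home, and the pole is held at its second stop with the button squeezed in; the figurine, jar and tray were not moved.

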